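Weigh a sealed core tube on the dial scale, lifted and set down at its balance point

TASK

Weigh the sealed core tube on the dial scale. It is packed unevenly and nobody can see where it balances, so feel for that point with small trial lifts on the rack, then carry the tube over level and lay its balance point in the saddle on the scale's pan, so that it lies there level and steady with nothing else holding it. Never let the tube tip by more than 8 degrees, never put more than 20 N on the pan, and leave everything else where it is.

Things in the scene. Friction and masses are not known exactly. Their poses are not given: they have to be found in the camera images.
- tube: sealed core tube: stiff white round bar, 40 mm thick, 460 mm long, black 44 mm caps 22 mm long on its ends, thin red bands beside them; 0.75 to 0.9 kg. Origin on its axis at mid-length; y along the tube, z up as it lies. Filled unevenly (it does not shift): the balance point is unseen, up to 115 mm either side of mid-length. Grip it across, within 130 mm of mid-length
- rack: fixed beige rack holding the tube along its y axis, tube axis 100 mm above the table: base 70 by 410 mm, 8 mm thick, two V rests, each 16 mm wide along the tube, 185 mm either side of the middle. Origin under its middle. Lifted off balance, the tube stays down on the rest at its heavier end, pivots on that rest's outer edge (193 mm from the middle) and drags the hand towards that end
- scale: fixed beige dial bench scale, base 170 by 180 mm, body 98 mm high, with a round grey dial 112 mm across on its +x side. Origin at the middle of its underside; x and y axes level
- pan: the scale's round aluminium pan, 150 mm across, its plate 114 to 119 mm above the table, with the tube saddle standing on its middle. It sinks on a spring (about 0.6 mm per newton, 16 mm at most). Origin on the scale's vertical axis, at table height while the pan is empty; axes as the scale's
- saddle (a point): axis of a tube lying in the saddle, at the saddle's middle: 180 mm above the table with the pan empty, about 5 mm lower under the tube. The saddle is a shallow black groove along the scale's y axis, 40 mm long and 35 mm wide (narrower than the tube, so fingers holding it pass down beside). It alone bears the tube: the balance point must lie within its 40 mm
- vial_a: bystander: amber vial, 24 mm across, 55 mm high; origin under its middle
- vial_b: bystander: clear vial with blue cap, 24 mm across, 55 mm high; origin under its middle
- jar_a: bystander: white sample jar, 70 mm across, 75 mm high; origin under its middle
- jar_b: bystander: clear sample jar with white lid, 60 mm across, 65 mm high; origin under its middle
- tin: bystander: aluminium sample tin, 72 mm across, 45 mm high; origin under its middle
- mouse: bystander: grey computer mouse, 100 mm long, 58 mm wide, 32 mm high; origin under its middle
- driver: bystander: red-handled screwdriver, 180 mm long, lying
- spare_cap: bystander: black spare tube cap, 45 mm across, 22 mm high; origin under its middle
Not all that is in view belongs to the job. There is more than one size of the scale; the job needs the larger.

How it is judged:
On the way:
1. the tube is lifted clear of both rack rests, at least 20 mm up, level within 4 degrees (height (world z) of tube above 0.12 m and contact force between tube and rack below 0.05 N and contact force between tube and pan below 0.05 N and angle between tube's own y axis and vertical between 1.501 and 1.641 rad), for 0.3 s.
At the end, for the whole second after the job is handed in: the tube lies at rest in the saddle on the scale's pan, along the groove, let go, borne by the scale alone and level within 3 degrees (contact force between tube and pan above 5.5 N and x of tube in the frame of saddle between -0.025 and 0.025 m and z of tube in the frame of saddle between -0.015 and 0.015 m and angle between the y axis of tube and the y axis of saddle, either way round below 0.1 rad and angle between tube's own y axis and vertical between 1.518 and 1.623 rad and linear speed of tube below 0.02 m/s and angular speed of tube below 0.1 rad/s); the robot touches nothing.
It fails at once if the tube is tipped more than 8 degrees from level (angle between tube's own y axis and vertical below 1.431 rad or angle between tube's own y axis and vertical above 1.71 rad).
It fails at once if more than 20 N bears on the scale's pan (contact force between anything else and pan above 20 N).
It fails at once if a bystander is shifted by more than 20 mm (distance of any of vial_a, vial_b, jar_a, jar_b, tin, mouse, driver, spare_cap from where it was at the start of the episode above 0.02 m).
It also fails if it takes over 58 s, if anything falls off the work surface, if the arm or the gripper's body presses on something with over 40 N, if the wrist force passes 120 N, or if a joint passes its speed limit or range.

ROBOT

A 6-joint arm with a two-finger parallel gripper is mounted at the origin on the work surface. World frame = base frame: x ahead of the robot, y to its left, z up, the work surface at z = 0. Lengths are in m, angles in rad, forces in N, time in s.
With the tool pointing down it reaches from about 0.375 to 0.9 m from the base axis. Payload 3.1 kg.
Tool frame: the origin (TCP) lies on the centre line of the jaws, within the pads' length; the fingertips stand 14 mm ahead of it and the grasp point (between the pads) lies 5 mm behind it; y points along the fingers, z is the direction in which the jaws open and shut, and the axes are right-handed (so a half turn about y gives the same grasp; the last joint's range is limited). The gripper opens to 87 mm and grips with 3 to 60 N. Pads are 19 mm wide; open, the fingers measure 117 mm over their backs; the gripper's body (75 mm by 190 mm) begins 51 mm behind the grasp point.
Start: joints at [1.02, 0.527, 1.433, -0, 1.181, -0.178], TCP at [0.228, 0.582, 0.237] pointing down, gripper open.
Joint ranges: [-3.08, 3.08], [-0.75, 2.2], [0.22, 2.44], [-1.43, 4.57], [0, 2.65], [-2.85, 2.85]. Speed limits (rad/s): [2.79, 2.79, 3.14, 3.14, 3.14, 3.14].

INTERFACE

Orientations are given as a unit quaternion [x, y, z, w].
In Python, from rig import robot, vision gives the robot as it stands.
- The arm moves only by the shell command python3 -m crank 'ROWS' [FORCE]. ROWS is JSON, a list of rows, each a list of 7 numbers: the shift along the tool's x, y, z as a fraction of full scale, then the turn, a rotation vector about the tool's x, y, z as a fraction of full scale, then the gripper command: -1 is shut, 1 is fully open, values between are in proportion. In form: [[x, y, z, wx, wy, wz, grip], ...]. A call has 1 to 10 rows; each row is the pose to reach, as a shift and turn from the pose commanded when the call began, along the tool's axes at that moment, turning the shorter way round; what a row does not reach only later rows make up. Full scale, the value 1, is 50 cm for a shift and pi rad for a turn. A row lasts 1/8 s, in which the tool goes at most 62.5 mm and 10.7 degrees, less where a joint would pass 70% of its speed; a pose out of reach is approached as far as the arm can. A call with a number of a shift or a turn outside -1 to 1 is refused whole. A call with a gripper value outside its range is refused whole. The fingers move at their own pace and stop on an object; FORCE is the grip in N (left out, the last holds). Time passes only in rows, so rows that repeat a pose let the fingers close. It gives the time, the measured TCP pose, the force and the opening at its end, in the units of the state.
- robot.get_obs(): the state, without advancing time (a new reading comes with each control period).
- vision.camera(name): name is "scene" or "top" or "wrist"; returns the picture (400x640x3 uint8, blue, green, red); there is no depth.
- vision.camera_info(name): a dict with "vfov" (degrees; the focal length in pixels is half the picture's height over the tangent of half this angle, whatever the lens; pixels are square), "cx", "cy" (the principal point, pixels), "world_from_camera" (4x4, takes a point from camera to world coordinates); the wrist camera has in their place "tool_from_camera" (4x4, takes a point from camera to tool coordinates, whose origin is the TCP and whose axes are the tool frame's). Camera axes: x right, y up, looking along -z (the intrinsics and any distortion apply to the point x, -y, -z); pixel columns grow to the right and rows downward; lengths in m; the calibration is good to about 2 mm. The wrist camera is an equidistant fisheye: a pixel r from the principal point sees the ray r / f radians off the axis. A picture is of the moment at which its call begins: read the wrist's pose just before it. camera_info takes no time and is no camera call.
- robot.hand_in(): hands the job in, once; it reports no verdict.
The state is a dict: "time": time; "q": joint angles; "joint_velocities": joint speeds; "joint_torque": joint torques, N m; "position": TCP position; "tool_rot": TCP orientation; "ft_force": force on the tool from outside, world axes, zero at the start; "moment": the same for the moment, N m; "grip_width": finger opening in m.
Only numpy, scipy, OpenCV 4.12 (cv2) and the standard library are available. Lean on these libraries where they do the work, as an engineer would, in place of code of your own. Each camera call takes 0.05 s, during which the arm holds its last target.

## Working session

There is one attempt and no reset: what is moved stays moved. The work goes in short steps, Python scripts to look and compute and a shell command to move; the robot and the scene stay as the last step left them, time stands still between calls to the robot, and variables do not carry over. Pictures are saved under pics/ and viewed, and the job is handed in when it is done.

```bash
ls; mkdir -p pics; python3 - <<'E'
from rig import robot, vision
import cv2, numpy as np
np.set_printoptions(precision=4,suppress=True)
print(robot.get_obs())
for n in ["scene","top","wrist"]:
    cv2.imwrite(f"pics/{n}0.png",vision.camera(n)); print(n,vision.camera_info(n))
E
```

```text
pics
{'time': 0.0, 'q': array([ 1.0195,  0.5285,  1.4339,  0.    ,  1.1814, -0.1785]), 'joint_velocities': array([ 0.0002,  0.0003, -0.0008,  0.0006, -0.0002, -0.0013]), 'joint_torque': array([ -0.0001, -44.0039, -17.6595,   0.0631,   0.0582,  -0.0002]), 'position': array([0.2272, 0.5815, 0.2355]), 'tool_rot': array([ 0.6956, -0.1313,  0.1308, -0.6941]), 'ft_force': array([-0.2537, -0.4624,  0.3295]), 'moment': array([-0.029 , -0.0182, -0.0133]), 'grip_width': 0.08697303541021341}
scene {'vfov': 57.46254686367683, 'cx': 319.1710000919576, 'cy': 203.38961840098594, 'world_from_camera': array([[-0.8364, -0.3676,  0.4065,  0.9847],
       [ 0.548 , -0.5499,  0.6303,  0.7022],
       [-0.0082,  0.75  ,  0.6614,  0.8664],
       [ 0.    ,  0.    ,  0.    ,  1.    ]])}
top {'vfov': 57.643868616698235, 'cx': 320.22863896190955, 'cy': 209.85954549373434, 'world_from_camera': array([[-0.0192,  0.9974, -0.0694,  0.4304],
       [-0.9997, -0.02  , -0.0102, -0.0197],
       [-0.0115,  0.0692,  0.9975,  1.1603],
       [ 0.    ,  0.    ,  0.    ,  1.    ]])}
wrist {'vfov': 65.70646984690485, 'cx': 322.0417461900916, 'cy': 197.1356749676761, 'tool_from_camera': array([[ 0.0003, -0.9572, -0.2895, -0.0794],
       [ 0.0002,  0.2895, -0.9572, -0.1465],
       [ 1.    ,  0.0002,  0.0002,  0.0004],
       [ 0.    ,  0.    ,  0.    ,  1.    ]])}
```

View pics/scene0.png

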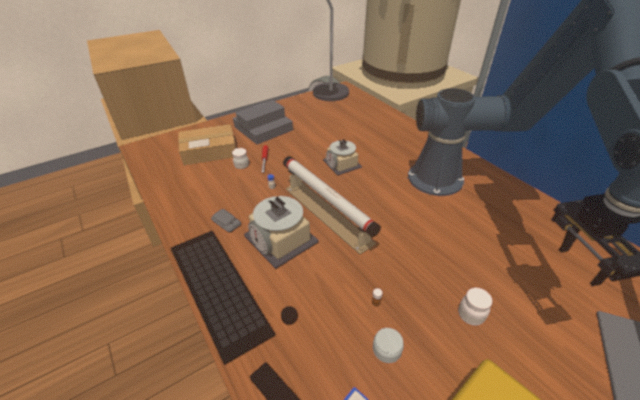

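View pics/top0.png

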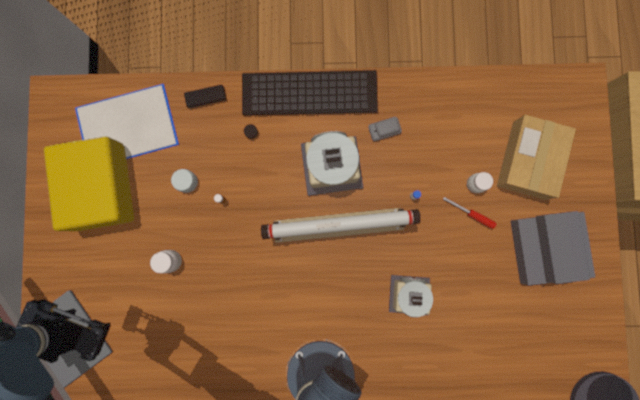

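View pics/wrist0.png

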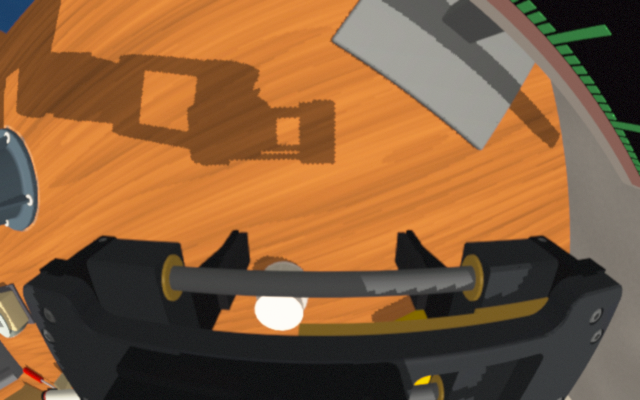

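The views show the tube at about (267..417, 232..217) in the top image. The large scale's pan is at (333,160) with the saddle at (333,158), and the small decoy scale is at (413,297). Next I measure.

```bash
cat > h.py <<'E'
import numpy as np, cv2
from rig import robot, vision
from scipy.spatial.transform import Rotation as R
np.set_printoptions(precision=4,suppress=True)
def ray(n,u,v):
    i=vision.camera_info(n); f=200/np.tan(np.radians(i["vfov"]/2))
    d=np.array([(u-i["cx"])/f,-(v-i["cy"])/f,-1]); T=np.array(i["world_from_camera"])
    return T[:3,3],T[:3,:3]@d
def plane(n,u,v,z):
    o,d=ray(n,u,v); return o+d*(z-o[2])/d[2]
def tri(a,b):
    A=0;B=0
    for n,u,v in (a,b):
        o,d=ray(n,u,v); d=d/np.linalg.norm(d); P=np.eye(3)-np.outer(d,d); A=A+P; B=B+P@o
    return np.linalg.solve(A,B)
E
python3 - <<'E'
from h import *
for n,(x0,y0,x1,y1) in {"top":(250,200,430,250),"scene":(275,145,390,245)}.items():
    im=cv2.imread(f"pics/{n}0.png"); b,g,r=[im[...,k].astype(int) for k in range(3)]
    roi=np.zeros(b.shape,bool); roi[y0:y1,x0:x1]=1
    hsv=cv2.cvtColor(im,cv2.COLOR_BGR2HSV)
    for nm,m in (("red",(r>110)&(g<0.45*r)&(b<0.5*r)&(abs(g-b)<35)),("blk",(np.maximum(r,g)<45)&(r<45)),("white",(b>130)&(r>150))):
        c,l,s,ce=cv2.connectedComponentsWithStats((m&roi).astype(np.uint8))
        for k in range(1,c):
            if s[k,4]>12: print(n,nm,s[k],ce[k])
for n,(x0,y0,x1,y1) in {"top":(295,125,370,200),"scene":(235,180,330,270),"t2":(255,205,425,245)}.items():
    im=cv2.imread(f"pics/{'top' if n=='t2' else n}0.png")[y0:y1,x0:x1]
    cv2.imwrite(f"pics/c_{n}.png",cv2.resize(im,None,fx=6 if n!='t2' else 4.5,fy=6 if n!='t2' else 4.5,interpolation=cv2.INTER_CUBIC))
E
```

```text
top red [408 211   4  13  22] [409.9545 216.6364]
top red [269 225   3  13  19] [270.1579 230.7895]
top white [ 272  209  137   27 1697] [340.0495 222.9994]
scene white [329 145  27  10 159] [342.5094 149.2138]
scene white [ 289  160   81   66 1017] [328.9882 193.0836]
scene white [275 196  28  34 521] [289.5374 213.5643]
scene white [301 220   6   7  17] [303.8235 222.7059]
scene white [275 233  14   8  43] [279.1628 236.3721]
```

View pics/c_top.png

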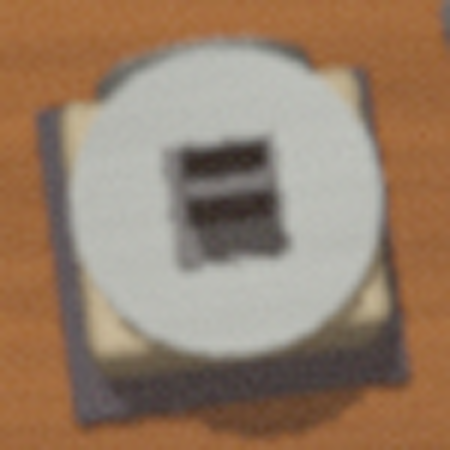

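View pics/c_scene.png

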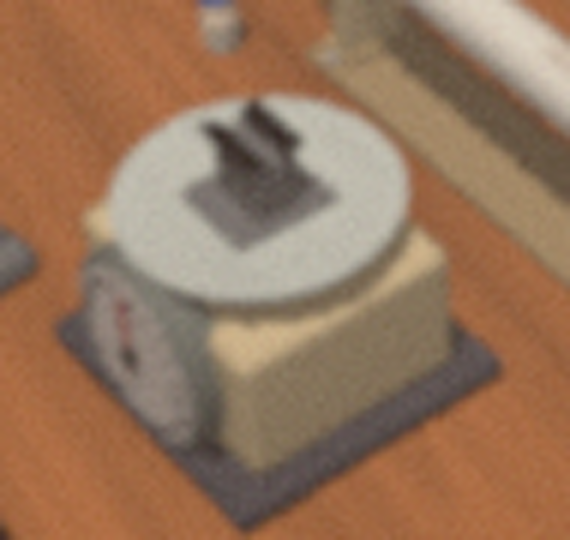

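View pics/c_t2.png

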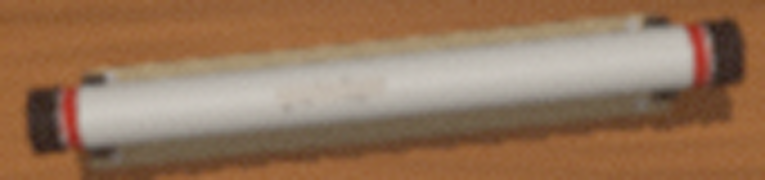

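```bash
python3 - <<'E'
from h import *
a=plane("top",410,216.7,.1);b=plane("top",270.2,230.8,.1)
print("tube",a,b,(a+b)/2,np.linalg.norm(a-b),"yaw of +y dir from y deg",np.degrees(np.arctan2(-(b-a)[0],(b-a)[1])))
c=[plane("top",295+u/6,125+v/6,0.0) for u,v in ((37,115),(78,420),(408,378),(362,75))]
c=np.array(c); print(c, c.mean(0)); 
for i in range(4):
    d=c[(i+1)%4]-c[i]; print(np.linalg.norm(d),np.degrees(np.arctan2(d[1],d[0])))
im=cv2.imread("pics/top0.png"); hsv=cv2.cvtColor(im,cv2.COLOR_BGR2HSV)
m=np.zeros(im.shape[:2],np.uint8); r=slice(120,200),slice(295,370)
m[r]=((hsv[...,1]<40)&(hsv[...,2]>140))[r]
cs,_=cv2.findContours(m,0,1); k=max(cs,key=cv2.contourArea); e=cv2.fitEllipse(cv2.convexHull(k)); print(e)
pc=plane("top",*e[0],.119); print("pan",pc, "d", [np.linalg.norm(plane("top",e[0][0]+x,e[0][1]+y,.119)-pc)*2 for x,y in ((e[1][0]/2,0),(0,e[1][1]/2))])
# dark prongs
m2=np.zeros_like(m); r=slice(140,175),slice(320,348); m2[r]=(im.max(2)<75)[r]
n,l,s,ce=cv2.connectedComponentsWithStats(m2)
for i in range(1,n):
  if s[i,4]>8:
    ys,xs=np.where(l==i); rc=cv2.minAreaRect(np.c_[xs,ys].astype(np.float32)); print(s[i],ce[i],rc, plane("top",*ce[i],.155))
# scene saddle prong tips: mid
for z in (.165,.17):
  for (u,v) in ((205,125),(252,100),(262,160),(300,143)): print(z,plane("scene",235+u/6,180+v/6,z))
E
```

```text
tube [ 0.479  -0.2699  0.1   ] [0.4459 0.1382 0.1   ] [ 0.4625 -0.0658  0.1   ] 0.40946125039496883 yaw of +y dir from y deg 4.63685139177838
[[ 0.7259  0.0498  0.    ]
 [ 0.5598  0.0305  0.    ]
 [ 0.5787 -0.1464  0.    ]
 [ 0.744  -0.1261  0.    ]] [ 0.6521 -0.0481  0.    ]
0.16726316036904848 -173.3519365993999
0.17794192631154876 -83.88380321439948
0.1664651963274997 7.005966909336891
0.1769114328023916 95.85359486390944
((332.1882019042969, 157.897705078125), (51.98872375488281, 52.34226608276367), 104.64961242675781)
pan [ 0.6532 -0.0466  0.119 ] d [np.float64(0.15057262911135402), np.float64(0.15288811318076964)]
[326 149  13   5  44] [331.8636 151.3636] ((331.9846496582031, 151.37693786621094), (3.4729723930358887, 12.279438018798828), 82.87498474121094) [ 0.6641 -0.0452  0.155 ]
[327 157  13   6  52] [333.0769 159.5   ] ((333.0799865722656, 159.5599822998047), (3.9597983360290527, 12.445079803466797), 81.8698959350586) [ 0.6409 -0.0481  0.155 ]
0.165 [ 0.6694 -0.0574  0.165 ]
0.165 [ 0.6412 -0.0613  0.165 ]
0.165 [ 0.6584 -0.0193  0.165 ]
0.165 [ 0.6372 -0.0199  0.165 ]
0.17 [ 0.6716 -0.052   0.17  ]
0.17 [ 0.6437 -0.0559  0.17  ]
0.17 [ 0.6607 -0.0141  0.17  ]
0.17 [ 0.6397 -0.0148  0.17  ]
```

```bash
cat >> h.py <<'E'
def delta(p,yaw_deg,flip=False):
    """tool y down, tool z (jaws) along world x rotated by yaw"""
    o=robot.get_obs(); M=R.from_quat(o["tool_rot"]).as_matrix()
    c,s=np.cos(np.radians(yaw_deg)),np.sin(np.radians(yaw_deg))
    best=None
    for sg in (1,-1):
        z=sg*np.array([c,s,0]); y=np.array([0,0,-1.]); x=np.cross(y,z)
        T=np.c_[x,y,z]; rv=R.from_matrix(M.T@T).as_rotvec()
        if best is None or np.linalg.norm(rv)<np.linalg.norm(best): best=rv
    d=M.T@(np.array(p)-o["position"])
    print("t",o["time"],"pos",o["position"],"axes x,y,z:",M.T.tolist() if 0 else M.T.round(3).tolist())
    print("shift frac",d/.5,"turn frac",best/np.pi,"deg",np.degrees(best))
def st():
    o=robot.get_obs(); print("t",round(o["time"],2),"pos",o["position"],"F",o["ft_force"],"M",o["moment"],"w",round(o["grip_width"],4),"q",o["q"])
E
python3 -c "
from h import *
delta([.4625,-.0658,.2],4.6)"
```

```text
t 0.15 pos [0.2273 0.5816 0.2358] axes x,y,z: [[0.931, -0.364, -0.0], [-0.001, -0.001, -1.0], [0.364, 0.931, -0.002]]
shift frac [ 0.9096  0.073  -1.0345] turn frac [0.0005 0.3558 0.0002] deg [ 0.0918 64.0405  0.0395]
```

```bash
python3 -m crank '[[0.64,0,-0.72,0,0.25,0,1],[0.64,0,-0.72,0,0.25,0,1],[0.64,0,-0.72,0,0.25,0,1],[0.64,0,-0.72,0,0.25,0,1],[0.64,0,-0.72,0,0.25,0,1],[0.64,0,-0.72,0,0.25,0,1],[0.64,0,-0.72,0,0.25,0,1],[0.64,0,-0.72,0,0.25,0,1]]' 20
python3 -c "
from h import *
delta([.4625,-.0658,.2],4.6)"
```

```text
time: 1.15
position: [0.3952, 0.1279, 0.2367]
tool_rot: [-0.591, 0.387, -0.388, 0.592]
ft_force: [0.1, 0.6, -0.6]
grip_width: 0.0869
t 1.15 pos [0.3952 0.1279 0.2367] axes x,y,z: [[0.399, -0.917, 0.0], [0.001, -0.0, -1.0], [0.917, 0.399, 0.0]]
shift frac [ 0.409   0.0734 -0.0313] turn frac [-0.0002  0.1052  0.0001] deg [-0.0299 18.9355  0.0155]
```

```bash
python3 -m crank '[[0.409,0.072,-0.031,0,0.105,0,1],[0.409,0.072,-0.031,0,0.105,0,1],[0.409,0.072,-0.031,0,0.105,0,1],[0.409,0.072,-0.031,0,0.105,0,1],[0.409,0.072,-0.031,0,0.105,0,1],[0.409,0.072,-0.031,0,0.105,0,1],[0.409,0.072,-0.031,0,0.105,0,1]]'
python3 -c "
from h import *
delta([.4625,-.0658,.096],4.6); st()
cv2.imwrite('pics/w1.png',vision.camera('wrist'))"
```

```text
time: 2.02
position: [0.4616, -0.0616, 0.2008]
tool_rot: [-0.521, 0.478, -0.478, 0.521]
ft_force: [-0.3, -0.2, 0.2]
grip_width: 0.087
t 2.025 pos [ 0.4616 -0.0616  0.2008] axes x,y,z: [[0.085, -0.996, -0.0], [-0.0, 0.0, -1.0], [0.996, 0.085, -0.0]]
shift frac [0.0087 0.2096 0.0012] turn frac [ 0.0001  0.0015 -0.0001] deg [ 0.0214  0.2775 -0.0253]
t 2.02 pos [ 0.4616 -0.0616  0.2008] F [-0.2695 -0.1699  0.1751] M [-0.0365  0.0094 -0.0224] w 0.087 q [-0.3734  0.3701  1.86    0.0003  0.9121 -0.4587]
```

View pics/w1.png

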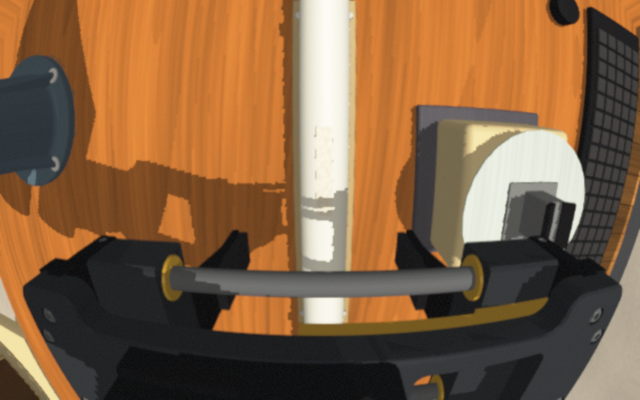

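The wrist view shows the tube running vertically between the fingers at column ≈324, so the jaws are centred and aligned. I descend and grip.

```bash
python3 -m crank '[[0.008,0.1,0.001,0,0.0015,0,1],[0.008,0.21,0.001,0,0.0015,0,1],[0.008,0.21,0.001,0,0.0015,0,1],[0.008,0.21,0.001,0,0.0015,0,1],[0.008,0.21,0.001,0,0.0015,0,1]]' 25
python3 -c "
from h import *
st()"
python3 -m crank '[[0,0,0,0,0,0,-1],[0,0,0,0,0,0,-1],[0,0,0,0,0,0,-1],[0,0,0,0,0,0,-1],[0,0,0,0,0,0,-1],[0,0,0,0,0,0,-1]]' 25
python3 -c "
from h import *
st()"
```

```text
time: 2.7
position: [0.4647, -0.0676, 0.098]
tool_rot: [-0.519, 0.478, -0.482, 0.52]
ft_force: [-0.6, -0.4, 0.3]
grip_width: 0.087
t 2.7 pos [ 0.4647 -0.0676  0.098 ] F [-0.5855 -0.4256  0.3294] M [-0.0743  0.0909 -0.0229] w 0.087 q [-0.383   0.5612  1.942   0.      0.6331 -0.4617]
time: 3.45
position: [0.4634, -0.0673, 0.0954]
tool_rot: [-0.519, 0.48, -0.48, 0.519]
ft_force: [0.4, 0.5, 0.3]
grip_width: 0.0398
t 3.45 pos [ 0.4634 -0.0673  0.0954] F [0.3513 0.4718 0.2781] M [ 0.0413 -0.148   0.0368] w 0.0398 q [-0.3836  0.5664  1.9434  0.0003  0.6313 -0.4618]
```

```bash
cat >> h.py <<'E'
def avg(n=8):
    a=[]
    for i in range(n):
        vision.camera("wrist"); o=robot.get_obs(); a.append(np.r_[o["position"],o["ft_force"],o["moment"]])
    a=np.array(a); print("t",round(o["time"],2),"w",round(o["grip_width"],4),"\nmean",a.mean(0),"\nstd",a.std(0))
    return a.mean(0)
E
python3 -c "
from h import *
avg()"
python3 -m crank '[[0,-0.004,0,0,0,0,-1],[0,-0.008,0,0,0,0,-1],[0,-0.012,0,0,0,0,-1],[0,-0.012,0,0,0,0,-1],[0,-0.012,0,0,0,0,-1],[0,-0.012,0,0,0,0,-1]]'
python3 -c "
from h import *
avg()
cv2.imwrite('pics/top1.png',vision.camera('top'));cv2.imwrite('pics/sc1.png',vision.camera('scene'));cv2.imwrite('pics/w2.png',vision.camera('wrist'))"
```

```text
t 3.85 w 0.0393 
mean [ 0.4634 -0.0673  0.0955  1.1625  0.88   -2.2631  0.0357 -0.1946  0.0485] 
std [0.     0.     0.     0.6544 0.5556 0.4343 0.0257 0.065  0.0348]
time: 4.6
position: [0.4629, -0.0672, 0.1014]
tool_rot: [0.519, -0.48, 0.48, -0.519]
ft_force: [-0.1, -0.1, -6.5]
grip_width: 0.0396
t 5.0 w 0.0392 
mean [ 0.4631 -0.0672  0.1015 -0.0716  0.1175 -7.7293  0.0695  0.0484 -0.0024] 
std [0.0001 0.     0.     0.5037 0.3205 0.5246 0.0176 0.0285 0.0287]
```

```bash
python3 - <<'E'
from h import *
a=cv2.imread('pics/sc1.png')[130:260,260:400]; b=cv2.imread('pics/scene0.png')[130:260,260:400]
cv2.imwrite('pics/cmp1.png',np.vstack([cv2.resize(x,None,fx=2.3,fy=2.3,interpolation=2) if 0 else cv2.resize(x,(640,300),interpolation=2) for x in (b,a)]))
E
```

```text
(no output)
```

View pics/cmp1.png

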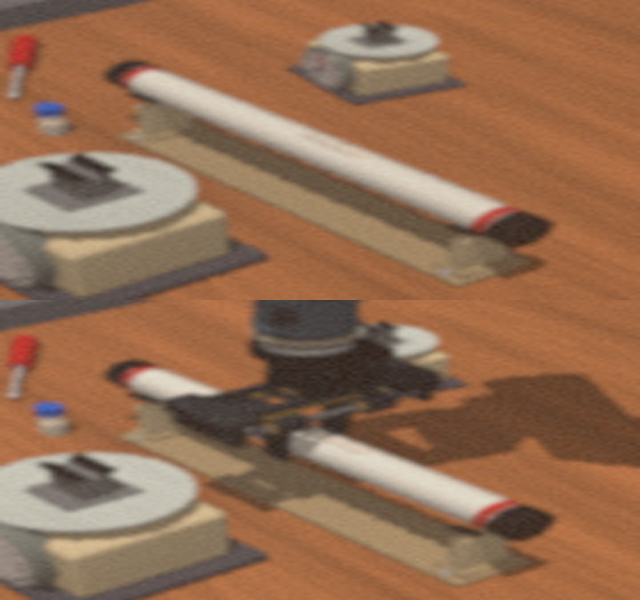

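View pics/w2.png

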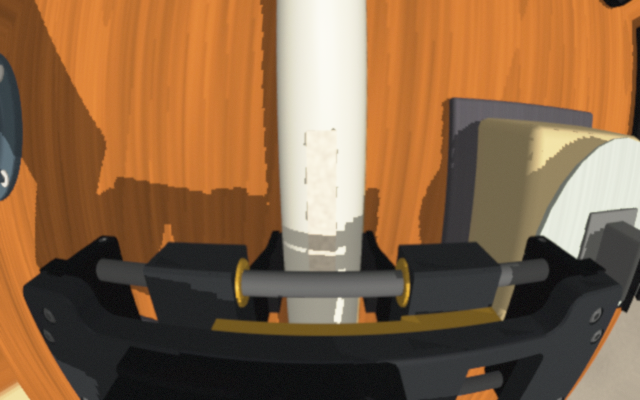

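```bash
cat >> h.py <<'E'
def red(im,boxes):
    hsv=cv2.cvtColor(im,cv2.COLOR_BGR2HSV).astype(float); out=[]
    for x0,y0,x1,y1 in boxes:
        s=hsv[y0:y1,x0:x1]; im2=im[y0:y1,x0:x1].astype(float)
        w=np.clip(im2[...,2]-1.0*im2[...,1]-55,0,None)*np.clip(1-(im2[...,1]-im2[...,0])/25,0,1)
        ys,xs=np.mgrid[y0:y1,x0:x1]; out.append((round((w*xs).sum()/w.sum(),2),round((w*ys).sum()/w.sum(),2),round(w.sum())))
    return out
E
python3 - <<'E'
from h import *
for f in ('scene0','sc1'): print(f,red(cv2.imread(f'pics/{f}.png'),[(280,155,300,172),(355,208,378,236)]))
for f in ('top0','top1'): print(f,red(cv2.imread(f'pics/{f}.png'),[(262,220,280,240),(402,205,416,228)]))
E
```

```text
scene0 [(np.float64(289.03), np.float64(160.93), 190), (np.float64(367.25), np.float64(223.13), 594)]
sc1 [(np.float64(289.01), np.float64(160.72), 260), (np.float64(367.47), np.float64(220.48), 674)]
top0 [(np.float64(270.16), np.float64(230.35), 775), (np.float64(410.02), np.float64(216.3), 778)]
top1 [(np.float64(269.88), np.float64(231.04), 842), (np.float64(410.33), np.float64(216.5), 850)]
```

```bash
python3 -m crank '[[0,0.004,0,0,0,0,-1],[0,0.008,0,0,0,0,-1],[0,0.012,0,0,0,0,-1],[0,0.012,0,0,0,0,-1],[0,0.012,0,0,0,0,0.2],[0,0.012,0,0,0,0,0.2],[0.04,0.012,0,0,0,0,0.2],[0.04,0.012,0,0,0,0,0.2],[0.04,0.012,0,0,0,0,0.2],[0.04,0.012,0,0,0,0,0.2]]'
python3 -c "
from h import *
avg();avg()
o=[(262,220,280,240),(402,205,416,228)]
print(red(vision.camera('top'),o)); st()"
```

```text
time: 6.4
position: [0.4645, -0.0867, 0.0956]
tool_rot: [0.519, -0.48, 0.48, -0.519]
ft_force: [0.2, -0.3, 0.1]
grip_width: 0.0523
t 6.8 w 0.052 
mean [ 0.4646 -0.0869  0.0956 -0.054   0.1596  0.132  -0.082   0.0391 -0.0041] 
std [0.0001 0.0001 0.     0.596  0.3084 0.5598 0.0233 0.0197 0.027 ]
t 7.2 w 0.0522 
mean [ 0.4647 -0.0872  0.0955 -0.0324 -0.1171 -0.0645 -0.0926  0.0354 -0.0123] 
std [0.     0.     0.     0.512  0.5042 0.4129 0.0268 0.0391 0.0306]
[(np.float64(270.27), np.float64(230.52), 982), (np.float64(410.03), np.float64(216.41), 875)]
t 7.25 pos [ 0.4647 -0.0872  0.0956] F [-0.1456 -0.4429 -0.2359] M [-0.1163  0.0476  0.0097] w 0.0521 q [-0.4225  0.5697  1.9318 -0.0001  0.6401 -0.5005]
```

```bash
python3 -m crank '[[0,0,0,0,0,0,-1],[0,0,0,0,0,0,-1],[0,0,0,0,0,0,-1],[0,0,0,0,0,0,-1],[0,-0.004,0,0,0,0,-1],[0,-0.008,0,0,0,0,-1],[0,-0.012,0,0,0,0,-1],[0,-0.012,0,0,0,0,-1],[0,-0.012,0,0,0,0,-1]]' 25
python3 -c "
from h import *
avg()
print(red(vision.camera('top'),[(262,220,280,240),(402,205,416,228)]),red(vision.camera('scene'),[(280,155,300,172),(355,208,378,236)])); st()"
```

```text
time: 8.38
position: [0.4645, -0.0872, 0.1015]
tool_rot: [0.519, -0.48, 0.48, -0.519]
ft_force: [-0.9, -0.2, -7.7]
grip_width: 0.0397
t 8.78 w 0.0395 
mean [ 0.4646 -0.0872  0.1015  0.0838 -0.5182 -7.6008 -0.0908  0.0454  0.011 ] 
std [0.     0.     0.     0.2229 0.303  0.3864 0.0278 0.0259 0.0216]
[(np.float64(269.97), np.float64(230.75), 923), (np.float64(410.49), np.float64(216.2), 924)] [(np.float64(289.16), np.float64(159.66), 302), (np.float64(367.42), np.float64(221.78), 698)]
t 8.88 pos [ 0.4647 -0.0872  0.1016] F [-1.0108 -0.237  -8.0273] M [-0.0826  0.0889 -0.0569] w 0.0397 q [-0.4225  0.5578  1.9282 -0.      0.6556 -0.5005]
```

The second lift was level: both bands rose equally, the moment matched the free-hand value, and the load was about 7.65 N. The balance point is therefore at the grip, about 21 mm towards -y. I lift clear.

```bash
python3 -m crank '[[0,0,0,0,0,0,-1],[0,-0.03,0,0,0,0,-1],[0,-0.06,0,0,0,0,-1],[0,-0.1,0,0,0,0,-1],[0,-0.14,0,0,0,0,-1],[0,-0.18,0,0,0,0,-1],[0,-0.22,0,0,0,0,-1],[0,-0.25,0,0,0,0,-1],[0,-0.25,0,0,0,0,-1],[0,-0.25,0,0,0,0,-1]]' 45
python3 -c "
from h import *
a=avg()
for n in ('top','scene'): cv2.imwrite(f'pics/{n}2.png',vision.camera(n))
delta([.6527,-.0473,a[2]],6.4)"
```

```text
time: 10.12
position: [0.4638, -0.0868, 0.2258]
tool_rot: [0.519, -0.481, 0.48, -0.519]
ft_force: [0.4, -0.0, -8.6]
grip_width: 0.0391
t 10.53 w 0.0391 
mean [ 0.4642 -0.087   0.2259  0.0178  0.2293 -7.6778 -0.0784  0.0144  0.0051] 
std [0.0003 0.0001 0.0002 0.4862 0.4043 0.4893 0.0199 0.0347 0.0351]
t 10.625 pos [ 0.4647 -0.0872  0.2264] axes x,y,z: [[0.078, -0.997, -0.0], [-0.0, 0.0, -1.0], [0.997, 0.078, -0.0]]
shift frac [-0.0502  0.0009  0.3812] turn frac [ 0.0001 -0.0107 -0.    ] deg [ 0.016  -1.9316 -0.0082]
```

View pics/scene2.png

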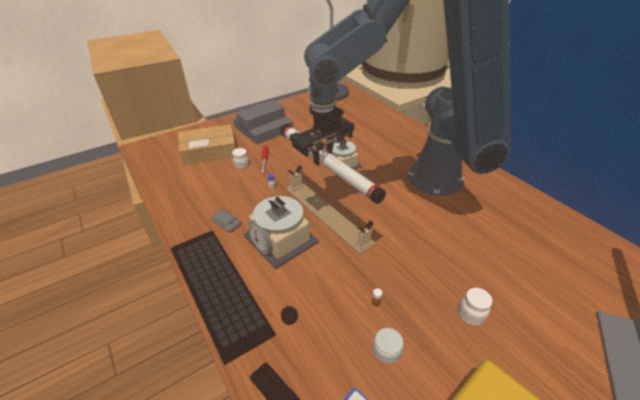

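View pics/top2.png

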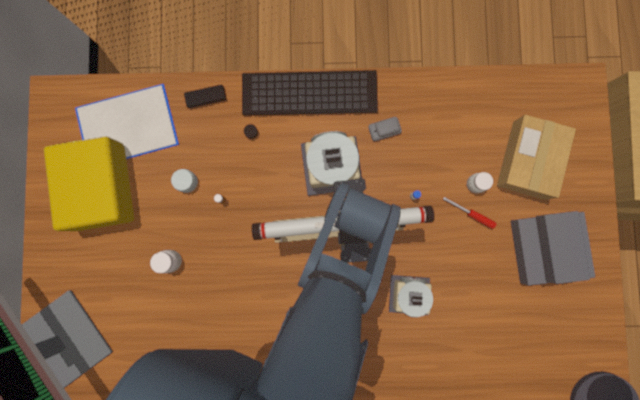

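The tube is clear of the rack in both views, with its ends at (257,231) and (429,214) in top. I check that it's level by triangulating the bands.

```bash
python3 - <<'E'
from h import *
t=red(cv2.imread('pics/top2.png'),[(252,220,272,242),(415,203,436,226)])
s=red(cv2.imread('pics/scene2.png'),[(355,175,385,206),(282,122,302,142)]); print(t,s)
P=[tri(("top",*t[i][:2]),("scene",*s[i][:2])) for i in (0,1)]; d=P[0]-P[1]
print(P,np.linalg.norm(d),"tilt deg",np.degrees(np.arcsin(d[2]/np.linalg.norm(d))),"yaw",np.degrees(np.arctan2(-d[0],d[1])))
E
```

```text
[(np.float64(262.47), np.float64(229.88), 1137), (np.float64(422.07), np.float64(213.79), 1123)] [(np.float64(371.06), np.float64(188.51), 810), (np.float64(286.89), np.float64(128.66), 239)]
[array([0.4484, 0.1352, 0.2417]), array([ 0.4815, -0.2684,  0.2432])] 0.40489809618907585 tilt deg -0.2093429583462633 yaw 4.696750593822185
```

Level to about 0.2°. I carry it over the scale.

```bash
python3 -m crank '[[-0.003,0,0.025,0,-0.001,0,-1],[-0.009,0,0.07,0,-0.002,0,-1],[-0.017,0,0.13,0,-0.003,0,-1],[-0.026,0,0.2,0,-0.005,0,-1],[-0.035,0,0.27,0,-0.007,0,-1],[-0.044,0,0.33,0,-0.009,0,-1],[-0.048,0,0.365,0,-0.0095,0,-1],[-0.05,0,0.381,0,-0.0095,0,-1],[-0.05,0,0.381,0,-0.0095,0,-1],[-0.05,0,0.381,0,-0.0095,0,-1]]' 45
python3 -c "
from h import *
a=avg(4)
for n in ('top','scene','wrist'): cv2.imwrite(f'pics/{n}3.png',vision.camera(n))
delta([.6527,-.0473,.19],6.4)"
```

```text
time: 11.88
position: [0.6517, -0.0474, 0.2262]
tool_rot: [0.527, -0.473, 0.472, -0.526]
ft_force: [0.1, 0.2, -7.2]
grip_width: 0.0389
t 12.07 w 0.0391 
mean [ 0.652  -0.0476  0.2266 -0.1809 -0.1013 -8.0356 -0.0676  0.0224  0.001 ] 
std [0.0002 0.     0.0001 0.352  0.2894 0.6107 0.0311 0.0374 0.023 ]
t 12.225 pos [ 0.6525 -0.0476  0.2268] axes x,y,z: [[0.107, -0.994, 0.0], [0.0, -0.0, -1.0], [0.994, 0.107, 0.0]]
shift frac [-0.0005  0.0736  0.0005] turn frac [-0.0001 -0.0013  0.    ] deg [-0.0107 -0.237   0.0043]
```

View pics/wrist3.png

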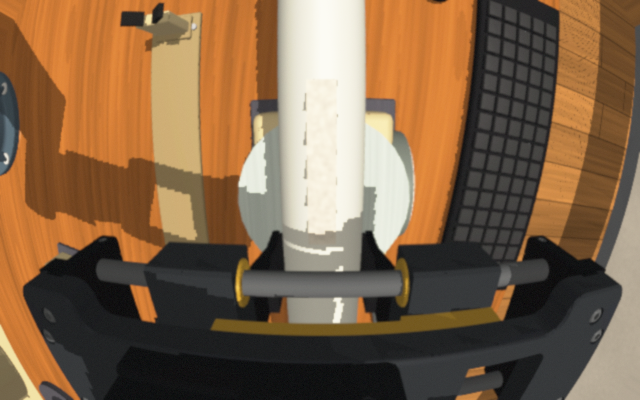

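View pics/scene3.png

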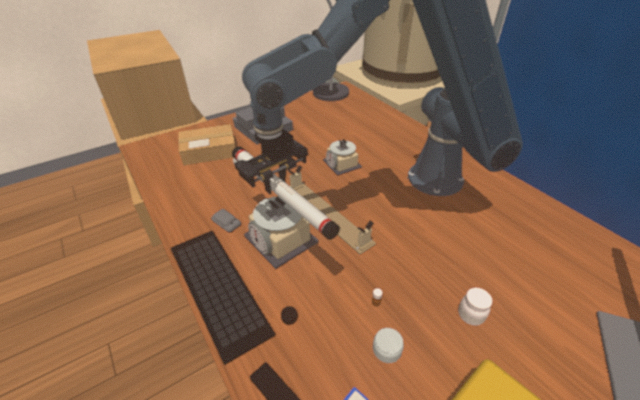

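View pics/top3.png

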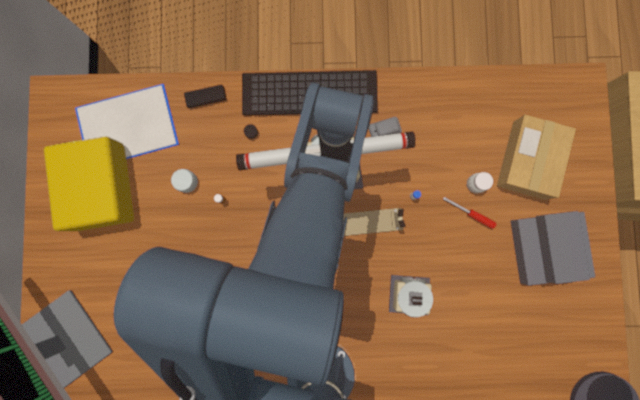

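The views show the tube over the saddle, along the groove and level. I lower it towards contact.

```bash
python3 -m crank '[[-0.001,0.01,0.0005,0,0,0,-1],[-0.001,0.025,0.0005,0,0,0,-1],[-0.001,0.045,0.0005,0,0,0,-1],[-0.001,0.065,0.0005,0,0,0,-1],[-0.001,0.08,0.0005,0,0,0,-1],[-0.001,0.09,0.0005,0,0,0,-1],[-0.001,0.094,0.0005,0,0,0,-1],[-0.001,0.094,0.0005,0,0,0,-1]]' 45
python3 -c "
from h import *
a=avg(4); cv2.imwrite('pics/scene4.png',cv2.resize(vision.camera('scene')[130:260,220:350],None,fx=4.5,fy=4.5,interpolation=2))"
python3 -m crank '[[0,0.002,0,0,0,0,-1],[0,0.004,0,0,0,0,-1],[0,0.006,0,0,0,0,-1],[0,0.008,0,0,0,0,-1],[0,0.008,0,0,0,0,-1]]' 45
python3 -c "
from h import *
a=avg(6)"
```

```text
time: 13.22
position: [0.653, -0.047, 0.1796]
tool_rot: [-0.526, 0.472, -0.472, 0.526]
ft_force: [0.1, 0.5, -7.8]
grip_width: 0.0391
t 13.43 w 0.0392 
mean [ 0.6531 -0.047   0.18   -0.2804  0.0005 -7.8212 -0.0979  0.0412 -0.0059] 
std [0.     0.     0.0001 0.2622 0.297  0.3431 0.025  0.0099 0.0226]
time: 14.1
position: [0.6529, -0.0469, 0.1756]
tool_rot: [-0.526, 0.472, -0.472, 0.526]
ft_force: [0.2, 0.2, -6.5]
grip_width: 0.0393
t 14.4 w 0.0387 
mean [ 0.653  -0.0469  0.1757 -0.1475 -0.1396 -7.0781 -0.0576  0.0463  0.0053] 
std [0.     0.     0.     0.4676 0.521  0.2841 0.0232 0.0309 0.0254]
```

View pics/scene4.png

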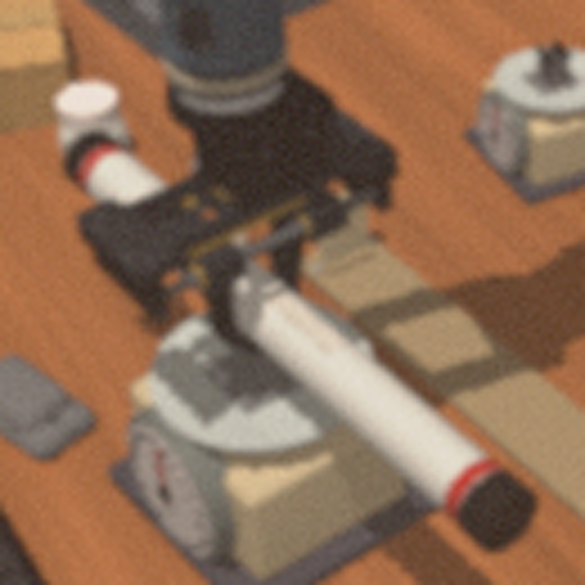

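The tube has just touched: the load dropped from 7.8 to 7.1 N at the expected height. I lower until it is nearly unloaded.

```bash
python3 -m crank '[[0,0.002,0,0,0,0,-1],[0,0.004,0,0,0,0,-1],[0,0.006,0,0,0,0,-1],[0,0.008,0,0,0,0,-1],[0,0.008,0,0,0,0,-1],[0,0.008,0,0,0,0,-1]]' 45
python3 -c "
from h import *
a=avg(8)"
```

```text
time: 15.15
position: [0.6532, -0.047, 0.172]
tool_rot: [-0.526, 0.472, -0.473, 0.526]
ft_force: [0.3, 0.9, -0.9]
grip_width: 0.039
t 15.55 w 0.0388 
mean [ 0.6532 -0.0469  0.1718  0.2967  0.6661 -0.567   0.0299  0.0884  0.014 ] 
std [0.     0.     0.0001 0.603  0.3376 0.2393 0.0307 0.0398 0.0277]
```

```bash
python3 -m crank '[[0,0.001,0,0,0,0,-1],[0,0.001,0,0,0,0,-1],[0,0.001,0,0,0,0,-1],[0,0.001,0,0,0,0,-1]]' 4
python3 -c "
from h import *
a=avg(8)"
python3 -m crank '[[0,0,0,0,0,0,-0.02],[0,0,0,0,0,0,0.02],[0,0,0,0,0,0,0.1],[0,0,0,0,0,0,0.3]]' 4
python3 -c "
from h import *
a=avg(6)
for n in ('top','scene','wrist'): cv2.imwrite(f'pics/{n}5.png',vision.camera(n))"
```

```text
time: 16.05
position: [0.6533, -0.047, 0.1712]
tool_rot: [-0.526, 0.472, -0.473, 0.526]
ft_force: [1.4, 1.2, -0.3]
grip_width: 0.0392
t 16.45 w 0.0398 
mean [ 0.6533 -0.047   0.1712  2.2061  1.0378 -0.1136  0.0487 -0.2582  0.0123] 
std [0.     0.     0.     0.3125 0.3772 0.5519 0.0206 0.0466 0.0234]
time: 16.95
position: [0.6525, -0.047, 0.1709]
tool_rot: [0.526, -0.473, 0.472, -0.526]
ft_force: [-0.2, 0.4, -0.2]
grip_width: 0.0518
t 17.25 w 0.0563 
mean [ 0.6527 -0.0469  0.171  -0.1266  0.1853  0.1744 -0.0898  0.0303 -0.012 ] 
std [0.0001 0.     0.     0.3962 0.4702 0.4726 0.0341 0.0148 0.0313]
```

View pics/scene5.png

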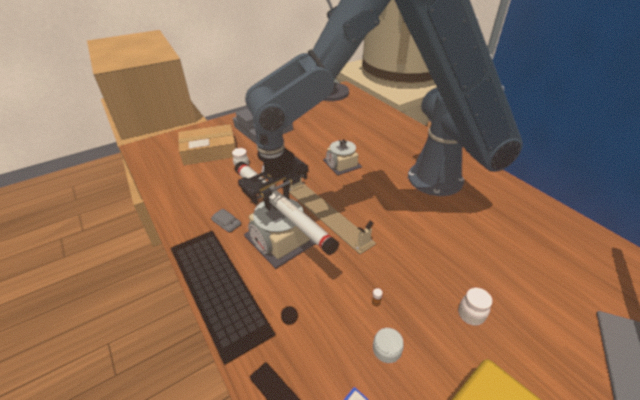

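View pics/wrist5.png

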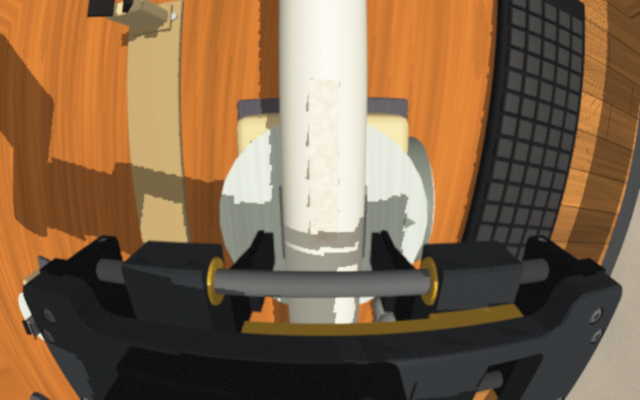

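The tube rests in the saddle and the open fingers sit clear on both sides. The hand force is ~0 and the moment is back at its free value. I open fully and go straight up.

```bash
python3 -m crank '[[0,0,0,0,0,0,0.8],[0,0,0,0,0,0,0.8],[0,-0.02,0,0,0,0,0.8],[0,-0.06,0,0,0,0,0.8],[0,-0.12,0,0,0,0,0.8],[0,-0.18,0,0,0,0,0.8],[0,-0.24,0,0,0,0,0.8],[0,-0.24,0,0,0,0,0.8],[0,-0.24,0,0,0,0,0.8]]' 10
python3 - <<'E'
from h import *
st()
I={n:vision.camera(n) for n in ('top','scene','wrist')}
for n in I: cv2.imwrite(f'pics/{n}6.png',I[n])
cv2.imwrite('pics/z6.png',np.hstack([cv2.resize(I['scene'][130:270,220:350],(390,420),interpolation=2),cv2.resize(I['top'][110:200,220:430],(400,420),interpolation=2)]))
t=red(I['top'],[(235,148,255,172),(395,130,414,152)]); s=red(I['scene'],[(316,220,338,255),(230,156,252,180)]);print(t,s)
P=[tri(("top",*t[i][:2]),("scene",*s[i][:2])) for i in (0,1)]; d=P[0]-P[1]
print(P,np.linalg.norm(d),"tilt",np.degrees(np.arcsin(d[2]/np.linalg.norm(d))),"yaw",np.degrees(np.arctan2(-d[0],d[1])))
E
```

```text
time: 18.52
position: [0.6523, -0.0468, 0.2905]
tool_rot: [0.526, -0.473, 0.472, -0.526]
ft_force: [0.7, 0.0, -0.7]
grip_width: 0.0782
t 18.52 pos [ 0.6523 -0.0468  0.2905] F [ 0.6871  0.0038 -0.7193] M [-0.0883  0.0839 -0.0045] w 0.0782 q [-0.2421  0.5177  1.2909 -0.0001  1.3341 -0.35  ]
[(np.float64(251.0), np.float64(163.93), 1028), (np.float64(399.05), np.float64(144.26), 1024)] [(np.float64(323.29), np.float64(238.76), 997), (np.float64(241.03), np.float64(166.93), 344)]
[array([0.6296, 0.1744, 0.1853]), array([ 0.6752, -0.2289,  0.1861])] 0.4057972785156812 tilt -0.12019661922967266 yaw 6.459668293517533
```

View pics/z6.png

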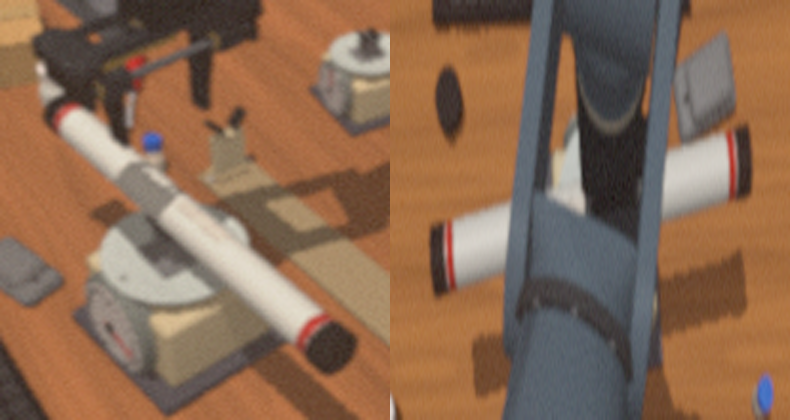

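The tube lies free on the saddle. It is level to about 0.1°, at yaw 6.5° against the groove's ≈6.4°, and the hand is well clear. One more look shows whether it is still, then I hand in.

```bash
python3 -m crank '[[0,0,0,0,0,0,0.8],[0,0,0,0,0,0,0.8],[0,0,0,0,0,0,0.8],[0,0,0,0,0,0,0.8],[0,0,0,0,0,0,0.8],[0,0,0,0,0,0,0.8]]' | head -1
python3 - <<'E'
from h import *
I={n:vision.camera(n) for n in ('top','scene')}
print(red(I['top'],[(235,148,255,172),(395,130,414,152)]), red(I['scene'],[(316,220,338,255),(230,156,252,180)]))
print(robot.hand_in())
E
```

```text
time: 19.42
[(np.float64(250.96), np.float64(163.72), 1023), (np.float64(399.05), np.float64(144.07), 1069)] [(np.float64(323.14), np.float64(238.92), 996), (np.float64(241.0), np.float64(166.92), 358)]
the job is handed in; nothing more can be done
None
```

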